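# Shut the holding clamp on the guava

## Task

Two identical fruit-holding clamps are screwed to the bench with their levers standing open; one has a guava sitting in its cup, the other is empty. Swing the lever of the loaded clamp all the way down so that it holds the guava, keeping the guava in its cup. Do not move the empty clamp's lever.

Things in the scene. Friction and masses are not known exactly. Their poses are not given: they have to be found in the camera images.
- clamp: Loaded clamp, fixed: white base 190 (x) x 90 (y) x 12 mm; at its middle a steel cup, 74 mm across, rim at 38 mm, holding a guava. Two hinge cheeks (22 mm in x, 38 mm over both, tops at 100 mm) at its +x end; the lever turns between them about a line along y through x = +75, z = 90 mm. Origin: centre of the underside, on the bench; x from cup to hinge, z up. Place and yaw vary.
- lever (a joint): Its lever's angle, rad: 0 = shut on its stop, level, pointing from the hinge to -x over the cup; grows as it swings up (1.57 upright). Starts at 0.95 to 1.35. Flat steel bar 18 mm wide, 8 thick; from 100 to 150 mm (end) from the axis a black round grip 20 mm thick. A 36 mm pad, 75 mm out, hangs 12 mm below the bar's mid-line. Stiff hinge: stays where left, about 2 N at the grip moves it.
- guava: The guava in the loaded clamp's cup: green, loose, 60 mm across and 60 mm tall, 0.1 to 0.2 kg. Origin: centre of its underside, 16 mm above the bench and over the clamp's middle. Its top is at 76 mm; the shut lever's pad comes to about 2 mm above it.
- spare_lever_grip (a point): Middle of the black grip of the empty clamp's lever, 125 mm from its hinge axis. This clamp is built just like the loaded one and is also open; only its cup is empty. Not to be moved.
There are look-alikes about, which are no part of the job. What is shaped like the clamp but orange or turquoise is not meant. Leave any black look-alike of the guava alone.

How it is judged:
At the end, for the whole second after the job is handed in: The loaded clamp's lever is within 10 degrees of fully shut and at rest; the guava rests in its cup (within 15 mm of the cup's middle, not lifted by more than 12 mm); the empty clamp's lever is where it was (grip within 20 mm) (value of joint lever below 0.175 rad and velocity of joint lever between -0.1 and 0.1 rad/s and horizontal distance between guava and clamp below 0.015 m and z of guava in the frame of clamp below 0.028 m and linear speed of guava below 0.03 m/s and distance of spare_lever_grip from where it was at the start of the episode below 0.02 m); the robot touches nothing.
It fails at once if the empty clamp's lever was moved (its grip by more than 20 mm) (distance of spare_lever_grip from where it was at the start of the episode above 0.02 m).
It fails at once if the guava was knocked out of its cup (horizontal distance between guava and clamp above 0.03 m or z of guava in the frame of clamp above 0.045 m).
It also fails if it takes over 35 s, if anything falls off the work surface, if the arm or the gripper's body presses on something with over 40 N, if the wrist force passes 120 N, or if a joint passes its speed limit or range.

## Robot

A 6-joint arm with a two-finger parallel gripper is mounted at the origin on the work surface. World frame = base frame: x ahead of the robot, y to its left, z up, the work surface at z = 0. Lengths are in m, angles in rad, forces in N, time in s.
With the tool pointing down it reaches from about 0.35 to 0.975 m from the base axis. Payload 4.9 kg.
Tool frame: the origin (TCP) lies midway between the tips of the shut fingers; the grasp point (between the pads) lies 19 mm behind it; z points along the fingers, y is the line along which they close (so a half turn about z gives the same grasp; the last joint's range is limited). The gripper opens to 85 mm and grips with 20 to 120 N. Pads are 22 mm wide; open, the fingers measure 114 mm over their backs; the gripper's body (76 mm by 85 mm) begins 54 mm behind the grasp point. The pads swing forward as they close: fully open they stand 13 mm farther back than shut.
Start: joints at [-1.345, 0.053, 1.613, -0, 1.476, -0.119], TCP at [0.211, -0.588, 0.231] pointing down, gripper open.
Joint ranges: [-3.01, 3.01], [-1.01, 2.22], [0.06, 2.58], [-1.02, 4.17], [0.09, 2.62], [-3.14, 3.14]. Speed limits (rad/s): [2.57, 2.57, 3.14, 3.14, 3.14, 3.14].

## Interface

Orientations are given as a unit quaternion [w, x, y, z].
In Python, from plant import manip gives the robot as it stands.
- The arm moves only by the tool carry_out, never from a script. Its argument "moves" is a list of rows, each a list of 7 numbers: the opening, from 0 (shut) to 1 (fully open), then the shift along the tool's x, y, z normalised to -1 to 1, where 1 is 0.4 m, then the turn, a rotation vector about the tool's x, y, z normalised to -1 to 1, where 1 is 0.5 rad. In form: [[grip, dx, dy, dz, rx, ry, rz], ...]. A call has 1 to 8 rows; each row is the pose to reach, as a shift and turn from the pose commanded when the call began, along the tool's axes at that moment; what a row does not reach only later rows make up. A row lasts 1/12 s, in which the tool goes at most 41.7 mm and 7.16 degrees, less where a joint would pass 70% of its speed; a pose out of reach is approached as far as the arm can. A call with a number of a shift or a turn outside -1 to 1 is refused whole. A call with a gripper value outside its range is refused whole. The fingers move at their own pace and stop on an object; the grip force is fixed at half the most. Time passes only in rows, so rows that repeat a pose let the fingers close. It gives the time, the measured TCP pose, the force and the opening at its end, in the units of the state.
- manip.state(): the state, without advancing time (a new reading comes with each control period).
- manip.grab_frame(name): name is "scene" or "top" or "wrist"; returns the picture (384x512x3 uint8, red, green, blue); there is no depth.
- manip.camera_info(name): a dict with "intrinsics" (3x3 intrinsics, pixels), "extrinsics" (4x4, takes a point from world to camera coordinates). Camera axes: x right, y down, z forward; pixel columns grow to the right and rows downward; lengths in m; the calibration is good to about 2 mm. A picture is of the moment at which its call begins: read the wrist's pose just before it. camera_info takes no time and is no camera call; for the wrist camera it gives the pose at the moment of the call.
- manip.job_done(): hands the job in, once; it reports no verdict.
The state is a dict: "time": time; "joint_pos": joint angles; "joint_vel": joint speeds; "joint_efforts": joint torques, N m; "tool_pos": TCP position; "tool_rot": TCP orientation; "contact_force": force on the tool from outside, world axes, zero at the start; "ft_torque": the same for the moment, N m; "gripper_width": opening from 0.0 (shut) to 1.0 (fully open).
Only numpy, scipy, OpenCV 4.12 (cv2) and the standard library are available. Lean on these libraries where they do the work, as an engineer would, in place of code of your own. Each camera call takes 0.05 s, during which the arm holds its last target. There are 200 camera calls.

## Working session

There is one attempt and no reset: what is moved stays moved. The work goes in short steps, Python scripts to look and compute and a tool call to move; the robot and the scene stay as the last step left them, time stands still between calls to the robot, and variables do not carry over. Pictures are saved under pics/ and viewed, on a budget of 10 in all, crops included, one or two more only if the job needs it, and the job is handed in when it is done.

Besides the shell and the picture viewer there is one more tool, called after "Call:" as a command line: name --pt "numbers of a row" for each row, then --argument value for the rest. carry_out: Moves the arm, as the interface text tells. Scaled input: -1 to 1 covers 0.4 m each way for a shift and 0.5 rad each way for a turn. Its arguments: {"type":"object","properties":{"moves":{"type":"array"}},"required":["moves"]}

```bash
mkdir -p pics; ls; python3 - <<'E'
from plant import manip
import cv2,numpy as np
for n in ("scene","top"):
    im=manip.grab_frame(n); cv2.imwrite(f"pics/{n}0.png",im[:,:,::-1]); c=manip.camera_info(n)
    print(n,np.round(c["intrinsics"],1).tolist(),np.round(c["extrinsics"],3).tolist())
s=manip.state();print(s["time"],s["tool_pos"],s["tool_rot"],s["contact_force"])
E
```

```text
pics
scene [[428.0, 0.0, 250.8], [0.0, 428.0, 192.6], [0.0, 0.0, 1.0]] [[0.753, 0.658, 0.004, -0.259], [0.54, -0.614, -0.576, -0.241], [-0.377, 0.436, -0.817, 1.447], [0.0, 0.0, 0.0, 1.0]]
top [[481.8, 0.0, 243.2], [0.0, 481.8, 192.0], [0.0, 0.0, 1.0]] [[-0.021, -1.0, -0.017, -0.069], [-0.997, 0.022, -0.07, 0.452], [0.07, 0.016, -0.997, 1.155], [0.0, 0.0, 0.0, 1.0]]
0.1 [ 0.21112349 -0.58767021  0.23020221] [-9.20300007e-04  9.85176777e-01  1.71539697e-01 -5.26313690e-05] [-0.5748136   0.15615555 -0.49649464]
```

View pics/scene0.png

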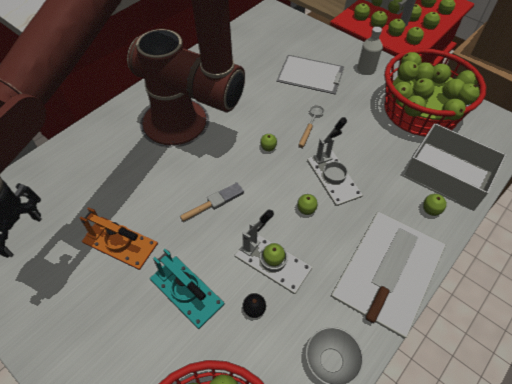

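View pics/top0.png

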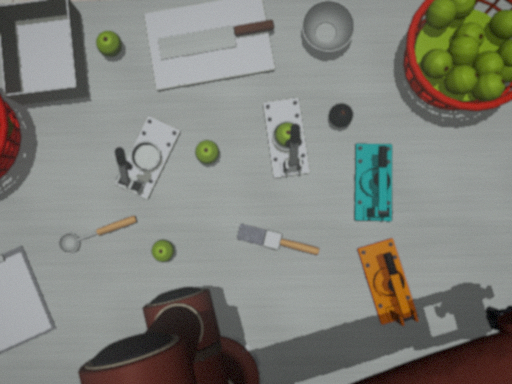

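The clamp with the guava is at about (287,138) in the top view, with its hinge at the lower end (towards the robot). The empty one is at about (148,160). I'll enlarge both views of the loaded clamp.

```bash
python3 - <<'E'
import cv2,numpy as np
a=cv2.imread("pics/top0.png")[90:190,250:325]; b=cv2.imread("pics/scene0.png")[200:300,225:320]
f=lambda i,k:cv2.resize(i,None,fx=k,fy=k,interpolation=cv2.INTER_CUBIC)
a=f(a,5.);b=f(b,4.2)
H=max(a.shape[0],b.shape[0]);a=cv2.copyMakeBorder(a,0,H-a.shape[0],0,0,0);b=cv2.copyMakeBorder(b,0,H-b.shape[0],0,0,0)
cv2.imwrite("pics/crop.png",np.hstack([a,b]));print(a.shape,b.shape)
E
```

```text
(500, 375, 3) (500, 399, 3)
```

View pics/crop.png

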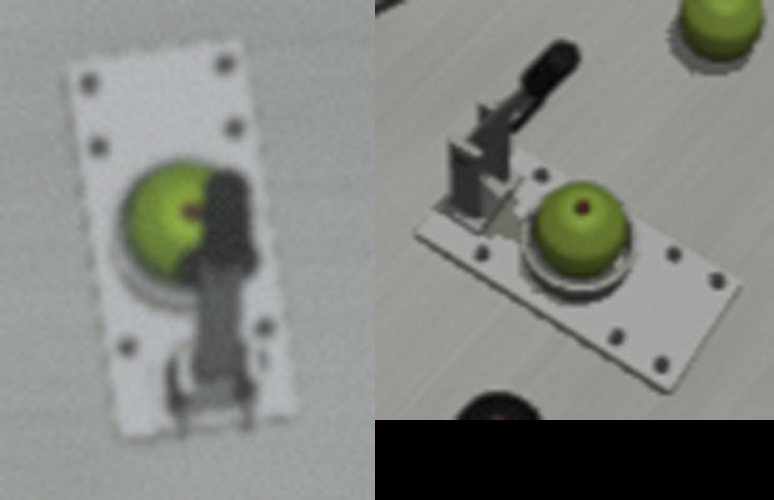

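The crop shows all four base corners in the top view and three in the scene view. The grip points up and away over the guava. I'll fit clamp pose and lever angle to both views.

```bash
cat > fit.py <<'E'
from plant import manip
import numpy as np
from scipy.optimize import least_squares
C={n:manip.camera_info(n) for n in("top","scene")}
def proj(n,p):
    e=np.array(C[n]["extrinsics"]);q=e[:3,:3]@p+e[:3,3];q=np.array(C[n]["intrinsics"])@q;return q[:2]/q[2]
def w(v,p):
    c,s=np.cos(v[2]),np.sin(v[2]);return np.array([v[0]+c*p[0]-s*p[1],v[1]+s*p[0]+c*p[1],p[2]])
def lev(v,r): return w(v,[.075-r*np.cos(v[3]),0,.09+r*np.sin(v[3])])
obs=[("top",(-95,-45),(68,64)),("top",(-95,45),(242,40)),("top",(95,45),(298,412)),("top",(95,-45),(120,438)),
("scene",(95,45),(40,235)),("scene",(-95,45),(293,392)),("scene",(-95,-45),(366,288))]
T=lambda n,u:np.array([250,90])+np.array(u)/5 if n=="top" else np.array([225,200])+np.array(u)/4.2
def res(v):
    r=[proj(n,w(v,[a[0]/1e3,a[1]/1e3,.012]))-T(n,u) for n,a,u in obs]
    r+=[proj("top",lev(v,.125))-T("top",(230,215)),proj("scene",lev(v,.125))-T("scene",(177,70))]
    return np.ravel(r)
s=least_squares(res,[.6,-.15,3.1,1.1],x_scale=[.1,.1,1,1])
v=s.x
E
python3 - <<'E'
from fit import *
print(v,np.round(s.fun.reshape(-1,2),1).tolist())
for r in(0,.1,.125,.15):print(r,lev(v,r))
print(manip.state()["joint_pos"])
E
```

```text
[ 0.583378   -0.18724951  3.25520323  1.18421046] [[-0.7, -1.1], [0.7, -1.3], [0.6, 0.2], [-0.4, 0.0], [-1.0, -0.7], [-0.4, 0.5], [-0.0, -1.6], [-0.9, -0.1], [-1.0, 0.7]]
0 [ 0.50886151 -0.19575199  0.09      ]
0.1 [ 0.54632129 -0.19147775  0.18262017]
0.125 [ 0.55568624 -0.19040919  0.20577521]
0.15 [ 0.56505119 -0.18934064  0.22893025]
[-1.34500456e+00  5.32899502e-02  1.61413043e+00 -6.90349776e-06
  1.47601587e+00 -1.18992363e-01]
```

The fit agrees to about 1 px (2 mm), and the sizes come out right: the hinge is at (0.509, -0.196) and the lever at 1.18 rad. My plan is to shut the fingers and rise, cross to behind the grip (hinge side), then push it along its arc. First I need a helper that turns targets into move units.

```bash
cat > go.py <<'E'
from fit import *
from scipy.spatial.transform import Rotation as R
yaw=v[2]-np.pi; d=np.array([np.cos(yaw),np.sin(yaw),0]); H=lev(v,0)*[1,1,0]
Rt=R.from_matrix(np.c_[d,np.cross([0,0,-1],d),[0,0,-1]])
def sz(s,z): return H+d*s+np.array([0,0,z])
def arc(th,r=.125,h=.011): # TCP with finger's front lower edge on the grip's upper face
    return sz(r*np.cos(th)-.01*np.sin(th)-h, .09+r*np.sin(th)+.01*np.cos(th))
def show(pts):
    st=manip.state(); q=np.roll(st["tool_rot"],-1); r0=R.from_quat(q)
    print("t",st["time"],"tcp",np.round(st["tool_pos"],4),"F",np.round(st["contact_force"],1),"grip",st["gripper_width"])
    for p in pts:
        print(np.round(p,3),np.round(r0.inv().apply(p-st["tool_pos"])/.4,3),np.round((r0.inv()*Rt).as_rotvec()/.5,3))
E
python3 -c "
from go import *
p=manip.state()['tool_pos'];show([p+[0,0,.13],sz(-.03,.36),sz(-.03,.2)])"
```

```text
t 0.1 tcp [ 0.2111 -0.5877  0.2302] F [-0.6  0.2 -0.5] grip 1.0000074374324834
[ 0.211 -0.588  0.36 ] [ 0.    -0.001 -0.325] [-0.004  0.     0.462]
[ 0.479 -0.199  0.36 ] [ 0.959 -0.688 -0.323] [-0.004  0.     0.462]
[ 0.479 -0.199  0.2  ] [ 0.959 -0.688  0.077] [-0.004  0.     0.462]
```

Call:
carry_out --pt "0 0 0 -0.1 0 0 0.2" --pt "0 0 0 -0.2 0 0 0.46" --pt "0 0 0 -0.32 0 0 0.46" --pt "0 0 0 -0.32 0 0 0.46" --pt "0 0.08 -0.06 -0.32 0 0 0.46" --pt "0 0.16 -0.12 -0.32 0 0 0.46" --pt "0 0.24 -0.18 -0.32 0 0 0.46" --pt "0 0.32 -0.23 -0.32 0 0 0.46"

```text
time: 0.77
tool_pos: [0.301, -0.4566, 0.3588]
tool_rot: [-0.0, 0.998, 0.057, -0.0]
contact_force: [1.9, 0.1, -0.1]
gripper_width: -0.001
```

```bash
python3 -c "
from go import *
show([sz(-.03,.36),sz(-.03,.2)])"
```

```text
t 0.7667 tcp [ 0.301  -0.4566  0.3588] F [ 1.9  0.1 -0.1] grip -0.0009845879602756909
[ 0.479 -0.199  0.36 ] [ 0.516 -0.589 -0.003] [-0.001  0.     0.001]
[ 0.479 -0.199  0.2  ] [ 0.516 -0.589  0.397] [-0.001  0.     0.001]
```

Call:
carry_out --pt "0 0.06 -0.07 0 0 0 0" --pt "0 0.13 -0.15 0 0 0 0" --pt "0 0.2 -0.22 0 0 0 0" --pt "0 0.26 -0.3 0 0 0 0" --pt "0 0.33 -0.37 0 0 0 0" --pt "0 0.39 -0.44 0 0 0 0" --pt "0 0.45 -0.52 0 0 0 0" --pt "0 0.516 -0.589 0 0 0 0"

```text
time: 1.43
tool_pos: [0.4791, -0.1985, 0.359]
tool_rot: [-0.0, 0.998, 0.058, -0.0]
contact_force: [1.3, -0.2, 0.1]
gripper_width: -0.002
```

Call:
carry_out --pt "0 0 0 0 0 0 0" --pt "0 0 0 0.08 0 0 0" --pt "0 0 0 0.16 0 0 0" --pt "0 0 0 0.24 0 0 0" --pt "0 0 0 0.32 0 0 0" --pt "0 0 0 0.38 0 0 0" --pt "0 0 0 0.38 0 0 0"

```text
time: 2.02
tool_pos: [0.4751, -0.1988, 0.2]
tool_rot: [-0.003, 0.998, 0.057, -0.005]
contact_force: [-0.4, 0.8, -0.7]
gripper_width: -0.001
```

```bash
python3 - <<'E'
from go import *
import cv2
im=manip.grab_frame("scene")[90:310,150:370,::-1]; im2=manip.grab_frame("top")[60:220,220:350,::-1]
f=lambda i,h:cv2.resize(i,(int(i.shape[1]*h/i.shape[0]),h),interpolation=cv2.INTER_CUBIC)
o=np.hstack([f(im,440),f(im2,440)]);print(o.shape);cv2.imwrite("pics/pre.png",o)
show([arc(t) for t in(1.18,1.05,.9,.75,.6,.45,.3,.15,.0,-.05)])
E
```

```text
(440, 797, 3)
t 2.1167 tcp [ 0.4781 -0.2005  0.2066] F [ 0.2 -1.3  0.7] grip -0.002252443042846976
[ 0.536 -0.193  0.209] [ 0.146 -0.003 -0.007] [-0.003  0.004  0.002]
[ 0.551 -0.191  0.203] [ 0.184 -0.003  0.008] [-0.003  0.004  0.002]
[ 0.567 -0.189  0.194] [ 0.225 -0.003  0.031] [-0.003  0.004  0.002]
[ 0.582 -0.187  0.183] [ 0.262 -0.003  0.06 ] [-0.003  0.004  0.002]
[ 0.595 -0.186  0.169] [ 0.294 -0.003  0.094] [-0.003  0.004  0.002]
[ 0.605 -0.185  0.153] [ 0.321 -0.003  0.132] [-0.003  0.004  0.002]
[ 0.614 -0.184  0.136] [ 0.342 -0.002  0.175] [-0.003  0.004  0.002]
[ 0.619 -0.183  0.119] [ 0.356 -0.002  0.219] [-0.003  0.004  0.002]
[ 0.622 -0.183  0.1  ] [ 0.363 -0.002  0.266] [-0.003  0.004  0.002]
[ 0.622 -0.183  0.094] [ 0.364 -0.002  0.281] [-0.003  0.004  0.002]
```

View pics/pre.png

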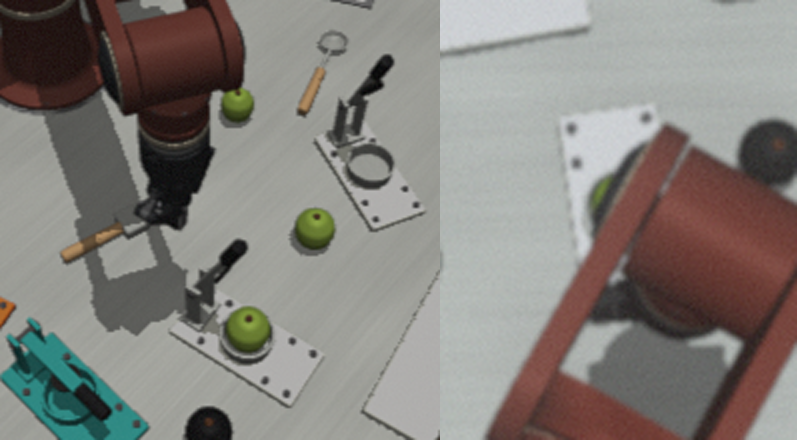

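The scene view shows the shut fingers behind the grip on the hinge side, with the empty clamp well clear. Now I'll push along the arc.

Call:
carry_out --pt "0 0.06 0 0 0 0 0" --pt "0 0.1 0 0 0 0 0" --pt "0 0.13 0 0 0 0 0" --pt "0 0.146 0 -0.002 0 0 0" --pt "0 0.165 0 0 0 0 0" --pt "0 0.184 0 0.008 0 0 0" --pt "0 0.205 0 0.019 0 0 0" --pt "0 0.225 0 0.031 0 0 0"

```text
time: 2.78
tool_pos: [0.5693, -0.1906, 0.1958]
tool_rot: [0.0, 0.998, 0.057, 0.001]
contact_force: [-0.6, 0.5, 1.9]
gripper_width: 0.002
```

```bash
python3 - <<'E'
from go import *
import cv2
im=manip.grab_frame("scene")[160:310,190:370,::-1]
cv2.imwrite("pics/mid.png",cv2.resize(im,None,fx=3,fy=3,interpolation=cv2.INTER_CUBIC))
show([arc(t) for t in(.9,.75,.6,.45,.3,.15,.0,-.05)])
E
```

```text
t 2.8333 tcp [ 0.5696 -0.1901  0.194 ] F [ 0.1  0.1 -0.3] grip -0.0013521416901493537
[ 0.567 -0.189  0.194] [-0.005 -0.003 -0.   ] [-0.001 -0.002  0.003]
[ 0.582 -0.187  0.183] [ 0.032 -0.003  0.029] [-0.001 -0.002  0.003]
[ 0.595 -0.186  0.169] [ 0.064 -0.003  0.063] [-0.001 -0.002  0.003]
[ 0.605 -0.185  0.153] [ 0.091 -0.003  0.102] [-0.001 -0.002  0.003]
[ 0.614 -0.184  0.136] [ 0.111 -0.003  0.144] [-0.001 -0.002  0.003]
[ 0.619 -0.183  0.119] [ 0.125 -0.003  0.189] [-0.001 -0.002  0.003]
[ 0.622 -0.183  0.1  ] [ 0.132 -0.003  0.235] [-0.001 -0.002  0.003]
[ 0.622 -0.183  0.094] [ 0.133 -0.003  0.251] [-0.001 -0.002  0.003]
```

View pics/mid.png

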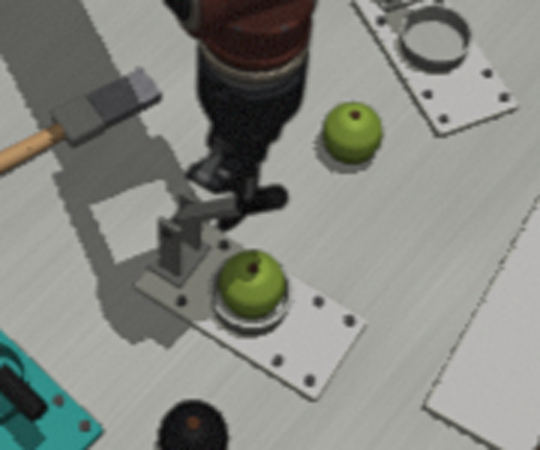

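The lever has moved, but the finger's position relative to the bar is ambiguous. I'll check by projection.

```bash
python3 - <<'E'
from go import *
P=lambda p:np.round((proj("scene",p)-[190,160])*3)
print("tcp",P(manip.state()["tool_pos"]))
for t in(1.18,1.0,.9,.8,.7,.6):
    u=v.copy();u[3]=t;print(t,"end",P(lev(u,.15)),"mid",P(lev(u,.125)),"100",P(lev(u,.1)),"pad",P(lev(u,.075)-[0,0,.012]))
E
```

```text
tcp [242. 190.]
1.18 end [241. 162.] mid [229. 172.] 100 [218. 182.] pad [207. 199.]
1.0 end [267. 187.] mid [250. 192.] 100 [235. 198.] pad [219. 210.]
0.9 end [280. 200.] mid [261. 203.] 100 [243. 206.] pad [225. 217.]
0.8 end [291. 214.] mid [270. 215.] 100 [250. 215.] pad [231. 223.]
0.7 end [302. 228.] mid [279. 226.] 100 [257. 224.] pad [236. 230.]
0.6 end [310. 242.] mid [286. 237.] 100 [263. 233.] pad [240. 236.]
```

The lever reads about 0.9 rad, as commanded. The dark blob is the pad and the fingertip is on the grip, so I'll continue.

Call:
carry_out --pt "0 0.014 0 0.014 0 0 0" --pt "0 0.032 0 0.029 0 0 0" --pt "0 0.048 0 0.046 0 0 0" --pt "0 0.064 0 0.063 0 0 0" --pt "0 0.078 0 0.082 0 0 0" --pt "0 0.091 0 0.102 0 0 0" --pt "0 0.101 0 0.123 0 0 0" --pt "0 0.111 0 0.144 0 0 0"

```text
time: 3.5
tool_pos: [0.6125, -0.1851, 0.1362]
tool_rot: [-0.0, 0.998, 0.057, -0.0]
contact_force: [1.2, -0.1, 0.8]
gripper_width: -0.002
```

```bash
python3 - <<'E'
from go import *
import cv2
im=manip.grab_frame("scene")[160:310,190:370,::-1]
cv2.imwrite("pics/mid2.png",cv2.resize(im,None,fx=3,fy=3,interpolation=cv2.INTER_CUBIC))
show([arc(t) for t in(.3,.15,.0,-.05)])
P=lambda p:np.round((proj("scene",p)-[190,160])*3)
for t in(.5,.3,.1,0):
    u=v.copy();u[3]=t;print(t,"end",P(lev(u,.15)))
E
```

```text
t 3.55 tcp [ 0.6119 -0.1847  0.134 ] F [-0.5 -0.   0.4] grip -0.0018384791259793607
[ 0.614 -0.184  0.136] [ 0.005 -0.002 -0.006] [-0.003  0.005  0.003]
[ 0.619 -0.183  0.119] [ 0.019 -0.002  0.038] [-0.003  0.005  0.003]
[ 0.622 -0.183  0.1  ] [ 0.026 -0.001  0.085] [-0.003  0.005  0.003]
[ 0.622 -0.183  0.094] [ 0.027 -0.001  0.101] [-0.003  0.005  0.003]
0.5 end [318. 255.]
0.3 end [327. 279.]
0.1 end [330. 300.]
0 end [329. 308.]
```

View pics/mid2.png

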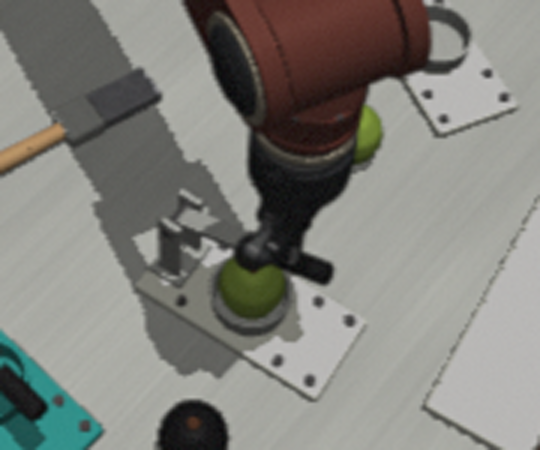

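The grip end is at about (327,272), so the lever is near 0.3 rad and the guava is in its cup. Next comes the final press, in small steps.

Call:
carry_out --pt "0 0.012 0 0.018 0 0 0" --pt "0 0.019 0 0.038 0 0 0" --pt "0 0.023 0 0.055 0 0 0" --pt "0 0.026 0 0.068 0 0 0" --pt "0 0.026 0 0.078 0 0 0" --pt "0 0.026 0 0.084 0 0 0" --pt "0 0.026 0 0.084 0 0 0"

```text
time: 4.13
tool_pos: [0.6223, -0.1839, 0.1031]
tool_rot: [-0.0, 0.998, 0.057, -0.0]
contact_force: [-0.4, 0.7, 1.0]
gripper_width: 0.0
```

Call:
carry_out --pt "0 0 0 0.004 0 0 0" --pt "0 0 0 0.008 0 0 0" --pt "0 0 0 0.01 0 0 0" --pt "0 0 0 0.01 0 0 0"

```text
time: 4.47
tool_pos: [0.6227, -0.184, 0.1]
tool_rot: [0.0, 0.998, 0.057, 0.0]
contact_force: [0.2, 0.3, 0.6]
gripper_width: -0.001
```

TCP z is 0.100, which is the top of the grip on a shut lever. I'll back straight up, then away.

Call:
carry_out --pt "0 0 0 -0.03 0 0 0" --pt "0 0 0 -0.1 0 0 0" --pt "0 0 0 -0.2 0 0 0" --pt "0 0 0 -0.3 0 0 0" --pt "0 0 0 -0.4 0 0 0" --pt "0 -0.1 0 -0.4 0 0 0" --pt "0 -0.2 0 -0.4 0 0 0" --pt "0 -0.3 0 -0.4 0 0 0"

```text
time: 5.13
tool_pos: [0.5026, -0.1981, 0.2619]
tool_rot: [0.001, 0.998, 0.058, 0.001]
contact_force: [-1.0, -0.1, -0.6]
gripper_width: 0.003
```

Call:
carry_out --pt "0 -0.1 0.1 0 0 0 0" --pt "0 -0.15 0.2 0 0 0 0" --pt "0 -0.2 0.3 0 0 0 0" --pt "0 -0.2 0.4 0 0 0 0" --pt "0 -0.2 0.4 0 0 0 0" --pt "0 -0.2 0.4 0 0 0 0"

```text
time: 5.63
tool_pos: [0.4411, -0.3692, 0.2603]
tool_rot: [0.001, 0.998, 0.055, -0.0]
contact_force: [0.1, -0.0, -0.4]
gripper_width: 0.003
```

```bash
python3 - <<'E'
from go import *
import cv2
im=manip.grab_frame("scene")[100:310,190:370,::-1]; im2=manip.grab_frame("top")[70:220,100:350,::-1]
f=lambda i,h:cv2.resize(i,(int(i.shape[1]*h/i.shape[0]),h),interpolation=cv2.INTER_CUBIC)
a=f(im,420);b=f(im2,250);b=cv2.copyMakeBorder(b,0,170,0,0,0);cv2.imwrite("pics/end.png",np.hstack([a,b]));print(a.shape,b.shape)
show([])
for t in(.3,.17,.1,0):
    u=v.copy();u[3]=t;print(t,"scene end",(proj("scene",lev(u,.15))-[190,100])*2,"top end",(proj("top",lev(u,.15))-[100,70])*250/150+[360,0])
E
```

```text
(420, 360, 3) (420, 416, 3)
t 5.7333 tcp [ 0.4421 -0.3659  0.26  ] F [-0.2  0.3 -0.6] grip -0.0020267029510856404
0.3 scene end [218.11928504 306.00227815] top end [670.07719811  44.05931301]
0.17 scene end [219.84728494 315.21512748] top end [668.60111293  44.54202462]
0.1 scene end [220.00973103 319.70513249] top end [667.92386409  45.57034571]
0 scene end [219.33652109 325.50210533] top end [667.10177128  47.92290538]
```

View pics/end.png

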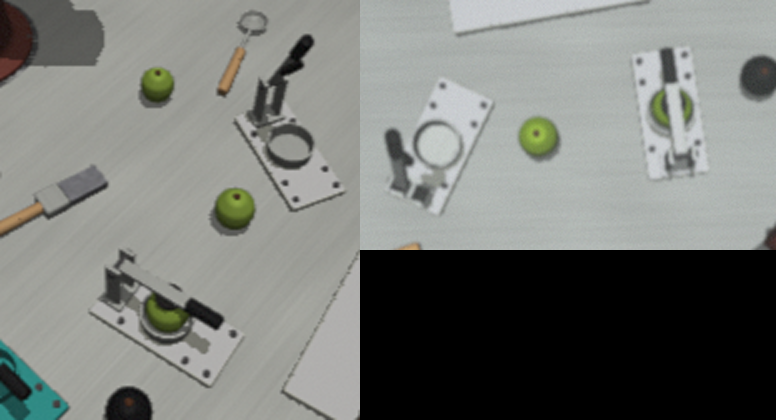

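The grip end is at (221,324), against a predicted (219,325) for fully shut. The guava is centred under the pad, the empty lever looks unmoved, and the arm is clear.

```bash
python3 -c "
from plant import manip
print(manip.job_done())"
```

```text
the job is handed in; nothing more can be done
None
```

I swung the loaded clamp's lever all the way down with the fingers shut, pushing its grip along the arc from the hinge side. Then I backed the arm away and handed the job in at about 5.7 s of the 35 s limit; no verdict is reported.

**Lever:** in the last scene picture the grip end is within about 2 px (enlarged) of where it should be at 0 rad, well inside the 0.175 rad limit. The push ended with the fingertip at z = 0.100 m, the height of a shut grip. I never felt the stop as a rise in force, so full closure rests on the picture and that height.

**Guava and empty clamp:** the guava sits centred in its cup under the pad. The empty clamp's lever looks unmoved in the scene and top views, but I judged both by eye, not by measurement. The arm was never near the empty clamp.

**Forces:** the readings between moves stayed at about 2 N or less, and the arm ended clear of everything. No check failed. The clamp position fit was good to about 1 to 1.5 px, roughly 2 to 4 mm.

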